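# Clamp a massing block in the quick-action cam vise

## Task

Clamp the stepped wooden block in the quick-action vise, only pushing with the fingertips: swing the cam lever outward, all the way to its stop, so that the cam is at its low point and the jaw is unlocked; then push the sliding jaw forward until it holds the block squarely against the fixed jaw; then swing the lever all the way back to clamp it. Do not lift or tip the block, and leave the other things on the bench where they are.

Things in the scene. Friction and masses are not known exactly. Their poses are not given: they have to be found in the camera images.
- vise: Bolted-down quick-action vise: grey cast bed 236 x 112 x 20 mm. Origin: centre of its underside, on the table; x points forward, from sliding jaw to fixed jaw, y to the vise's left. Two steel guide rails (tops 42 mm above the table, outer faces at y = +-56 mm) run from x = -118 to 72 mm; the bed floor between them, where the block stands, is 20 mm above the table.
- fixed_face (a point): Centre of the flat steel face of the fixed jaw, at the far (+x) end of the vise, 50 mm above the table; axes as the vise's. The face looks to the vise's -x; jaw 104 mm wide, top 72 mm above the table.
- jaw_slide (a joint): Travel of the sliding jaw along the vise's x, m: 0 fully open, grows forward up to 0.064. Unlocked, it slides against about 12 N of friction and stays where it is left. While the cam is high it is locked (holds about 30 N).
- jaw_back (a point): Centre of the upright back of the sliding jaw's grey casting, the face to push on, 58 mm above the table; axes as the vise's. It spans 50 mm either side (y), 43 to 72 mm above the table. Behind it lies the slide plate (top 33 mm above the table), with the cam on its left half (20 mm hub, 28 mm behind the face, 19 mm left of the middle, top 61 mm above the table); its right half is free.
- jaw_plate: Steel clamping plate of the sliding jaw, 98 mm wide, top 70 mm above the table. Origin: in the plane of its front face, mid-width, but down at table height (z = 0); about 34 mm ahead of jaw_back, axes as the vise's. The cam draws this plate back about 2 mm as the lever opens and pushes it forward again, springily, as the lever closes, which squeezes the block.
- cam_lever (a joint): Angle of the cam lever, rad: 0 = closed stop, cam on its high point, jaw locked, lever pointing straight back (vise's -x); grows as the lever swings out to the vise's left (clockwise from above); 1.9 = open stop, cam at its low point, lever pointing left and a little forward. Starts to lock below about 0.7. Turns with about 1 N at the ball, up to about 8 N in the last 0.7 rad of clamping; stays where it is left.
- cam_pivot (a point): Point on the upright pivot axis of the cam lever at the height of the ball's centre, 66 mm above the table; it rides on the sliding jaw, 28 mm behind jaw_back and 19 mm to the left of the vise's middle. Axes as the vise's.
- lever_ball (a point): Centre of the black ball knob (26 mm diameter) at the end of the lever, 78 mm from cam_pivot, 66 mm above the table; the steel lever bar (10 mm thick) rises to it from 51 mm above the table at the hub. Its -x axis points along the lever from pivot to ball.
- block: Stepped beech block standing loose on the bed between the jaws. Origin: underside centre, 20 mm above the table. Lower part (podium) 44 mm (x, along the vise) x 56 mm (y) x 42 mm high; on it, in one piece, a 26 x 30 mm tower to 96 mm above the table. It starts up to some 10 mm short of the fixed jaw and up to 5 degrees askew; the jaw pushes it home. About 100 g.
- spare_block: Loose bystander: smaller stepped beech block, 40 x 40 x 68 mm, right of the vise. Origin: underside centre.
- glue_needle: Loose bystander: small white glue bottle with a needle nozzle, 32 mm diameter, 100 mm tall, right of the vise. Origin: underside centre.
- wood_glue: Loose bystander: white glue bottle with an orange tip, 42 mm diameter, 118 mm tall. Origin: underside centre.
- knife: Loose bystander: retractable knife lying flat, 150 x 20 x 15 mm. Origin: underside centre.
- tape_roll: Loose bystander: roll of masking tape lying flat, 92 mm diameter, 24 mm high, left of the lever. Origin: underside centre.
- pencil_pot: Loose bystander: aluminium pot of pencils, 72 mm diameter, about 170 mm tall. Origin: underside centre.
- model_tree: Loose bystander: cork model tree on a wooden foot, 40 mm wide, 86 mm tall. Origin: underside centre.
Things that resemble listed ones, but are neither listed nor needed, are in the scene too. What is shaped like the block but green is not meant.

How it is judged:
On the way, in this order (a step that is already met when the one before it is completed fails the run):
1. the cam lever is swung out to its low point, with the sliding jaw still where it stood (within 6 mm) (value of joint cam_lever above 1.6 rad and distance of jaw_back from where it was at the start of the episode below 0.006 m), for 0.1 s.
2. with the cam still low, the sliding jaw is pushed forward until the block is between both jaw faces (gaps under 3.5 mm) (value of joint cam_lever above 1.3 rad and x of block in the frame of jaw_plate below 0.0255 m and x of fixed_face in the frame of block below 0.0255 m), for 0.1 s.
At the end, for the whole second after the job is handed in: The lever is back at its closed stop (within 0.25 rad), the block stands upright with both jaw faces within 3.5 mm of its podium's ends (centre to face under 25.5 mm), and the sliding jaw squeezes it with more than 4 N, at rest (value of joint cam_lever below 0.25 rad and contact force between jaw_plate and block above 4 N and x of block in the frame of jaw_plate below 0.0255 m and x of fixed_face in the frame of block below 0.0255 m and angle between block's own z axis and vertical below 0.06 rad and linear speed of block below 0.01 m/s and velocity of joint jaw_slide below 0.01 m/s); the robot touches nothing.
It fails at once if the block is lifted (more than 8 mm) or tipped (height (world z) of block above 0.028 m or angle between block's own z axis and vertical above 0.25 rad).
It fails at once if another thing on the bench is moved more than 30 mm (distance of any of spare_block, glue_needle, wood_glue, knife, tape_roll, pencil_pot, model_tree from where it was at the start of the episode above 0.03 m).
It also fails if it takes over 64 s, if anything falls off the work surface, if the arm or the gripper's body presses on something with over 40 N, if the wrist force passes 120 N, or if a joint passes its speed limit or range.

## Robot

A 7-joint arm with a two-finger parallel gripper is mounted at the origin on the work surface. World frame = base frame: x ahead of the robot, y to its left, z up, the work surface at z = 0. Lengths are in m, angles in rad, forces in N, time in s.
With the tool pointing down it reaches from about 0.425 to 1.025 m from the base axis. Payload 3.6 kg.
Tool frame: the origin (TCP) lies at the very end of the fingers, on their centre line; the grasp point (between the pads) lies 19 mm behind it; z points along the fingers, y is the direction in which the jaws open and shut (so a half turn about z gives the same grasp; the last joint's range is limited). The gripper opens to 85 mm and grips with 20 to 120 N. Pads are 22 mm wide; open, the fingers measure 114 mm over their backs; the gripper's body (76 mm by 85 mm) begins 54 mm behind the grasp point. The pads swing forward as they close: fully open they stand 13 mm farther back than shut.
Start: joints at [1.183, 0.591, 0.048, 1.609, -0.033, 0.943, -0.034], TCP at [0.21, -0.694, 0.231] pointing down, gripper open.
Joint ranges: [-2.69, 2.69], [-0.47, 2.24], [-1.27, 1.36], [0.19, 2.51], [-1.53, 4.68], [0.08, 2.07], [-3.09, 3.09]. Speed limits (rad/s): [2.57, 2.57, 3.14, 3.14, 3.14, 3.14, 3.14].

## Interface

Orientations are given as [roll, pitch, yaw] about the fixed x, y, z axes, in that order (R = Rz(yaw) Ry(pitch) Rx(roll)).
In Python, from cell import robot gives the robot as it stands.
- The arm moves only by the tool drive_tool, never from a script. Its argument "targets" is a list of rows, each a list of 5 numbers: the shift along the tool's x, y, z in m, then the turn about the tool's z in rad, then the opening, from -1 (shut) to 1 (fully open). A call has exactly 5 rows; each row shifts and turns the commanded pose from where the row before left it, along the tool's axes as they then stand; what a row does not reach is not made up. A row lasts 1/12 s, in which the tool goes at most 41.7 mm and 7.16 degrees, less where a joint would pass 70% of its speed; a pose out of reach is approached as far as the arm can. A call with a gripper value outside its range is refused whole. The fingers move at their own pace and stop on an object; "newtons" is the grip in N (left out, the last holds). Time passes only in rows, so rows that do not move let the fingers close, or fill a call up. It gives the time, the measured TCP pose, the force and the opening at its end, in the units of the state.
- robot.get_obs(): the state, without advancing time (a new reading comes with each control period).
- robot.camera(name): name is "scene" or "side" or "wrist"; returns the picture (400x640x3 uint8, red, green, blue); there is no depth.
- robot.camera_info(name): a dict with "mtx" (3x3 intrinsics, pixels), "rvec" (rotation vector, rad) and "tvec" (3), from world to camera coordinates, as OpenCV has them. Camera axes: x right, y down, z forward; pixel columns grow to the right and rows downward; lengths in m; the calibration is good to about 2 mm. A picture is of the moment at which its call begins: read the wrist's pose just before it. camera_info takes no time and is no camera call; for the wrist camera it gives the pose at the moment of the call.
- robot.hand_in(): hands the job in, once; it reports no verdict.
Trained networks look in the newest picture that a camera, given by its name, has taken for a name from the list of things; names that differ only in an ending like _2 or _b are one class to them, and where a whole thing is asked for, a point or a joint stands for the part that bears it (a point fixed in the world has none). Each returns a list of dicts, best first, with "conf" (0 to 1); they miss things now and then, are a little off and sometimes report something else, mostly with a low value. They report only what shows in the picture. A call takes as long as a camera call. They do not tell look-alikes from the thing itself.
- robot.search_frame(camera, thing): "bbox" ([left, top, width, height] in pixels, round what is visible of it).
- robot.mark_of(camera, thing): "uv" ([column, row] in pixels: a listed point, or the origin of a listed thing).
The state is a dict: "time_s": time; "joint_positions": joint angles; "dq": joint speeds; "joint_torque": joint torques, N m; "tcp_pos": TCP position; "eef_rot": TCP orientation; "force": force on the tool from outside, world axes, zero at the start; "ft_torque": the same for the moment, N m; "finger_gap": opening from 0.0 (shut) to 1.0 (fully open).
Only numpy, scipy, OpenCV 4.12 (cv2) and the standard library are available. Lean on these libraries where they do the work, as an engineer would, in place of code of your own. Each camera call takes 0.05 s, during which the arm holds its last target. There are 200 camera calls.

## Working session

There is one attempt and no reset: what is moved stays moved. The work goes in short steps, Python scripts to look and compute and a tool call to move; the robot and the scene stay as the last step left them, time stands still between calls to the robot, and variables do not carry over. Pictures are saved under pics/ and viewed, about 8 in all and at most 12, crops included, and the job is handed in when it is done.

Besides the shell and the picture viewer there is one more tool, called as a command line: name --pt "numbers of a row" for each row, then --argument value for the rest. drive_tool: Moves the arm, as the interface text tells. Its arguments: {"type":"object","properties":{"targets":{"type":"array"},"newtons":{"type":"number"}},"required":["targets"]}

```bash
mkdir -p pics; ls
python3 - <<'E'
from cell import robot
import cv2,numpy as np
o=robot.get_obs();print(o['time_s'],o['tcp_pos'],o['eef_rot'],o['finger_gap'])
for c in ['scene','side','wrist']:
    im=robot.camera(c);cv2.imwrite(f'pics/{c}0.png',im[:,:,::-1])
    i=robot.camera_info(c);print(c,i)
    for t in ['vise','fixed_face','jaw_back','jaw_plate','cam_pivot','lever_ball','block','tape_roll','spare_block','glue_needle']:
        try:print(c,t,[(np.round(d['uv']).tolist(),round(d['conf'],2)) for d in robot.mark_of(c,t)[:3]])
        except Exception as e:print(t,e)
a=cv2.imread('pics/scene0.png');b=cv2.imread('pics/side0.png')
print(robot.get_obs()['time_s'])
E
```

```text
pics
0.0 [ 0.20969222 -0.6931251   0.23010969] [-3.13928897e+00  9.99728564e-05  2.93831714e-01] 1.001134178307142
scene {'mtx': array([[407.86779703,   0.        , 320.4346249 ],
       [  0.        , 407.86779703, 206.81922536],
       [  0.        ,   0.        ,   1.        ]]), 'rvec': array([ 1.64595886,  1.98001416, -0.7361119 ]), 'tvec': array([ 0.08656301, -0.36897009,  1.53193064])}
scene vise [([309.0, 237.0], 0.79)]
scene fixed_face [([297.0, 242.0], 0.78), ([258.0, 225.0], 0.62)]
scene jaw_back [([308.0, 206.0], 0.85)]
scene jaw_plate [([309.0, 226.0], 0.77)]
scene cam_pivot [([322.0, 198.0], 0.96)]
scene lever_ball [([304.0, 241.0], 0.62), ([328.0, 179.0], 0.46)]
scene block [([240.0, 250.0], 0.93), ([352.0, 278.0], 0.87), ([304.0, 240.0], 0.85)]
scene tape_roll [([378.0, 212.0], 0.72)]
scene spare_block [([258.0, 222.0], 0.6)]
scene glue_needle [([272.0, 204.0], 0.7)]
side {'mtx': array([[415.72053583,   0.        , 318.15223508],
       [  0.        , 415.72053583, 196.70548298],
       [  0.        ,   0.        ,   1.        ]]), 'rvec': array([ 0.62712579, -2.61116
[... 335 characters left out ...]
], 0.89), ([290.0, 198.0], 0.87), ([305.0, 173.0], 0.8)]
side tape_roll [([312.0, 276.0], 0.75), ([278.0, 187.0], 0.75), ([351.0, 194.0], 0.75)]
side spare_block [([334.0, 182.0], 0.53)]
side glue_needle [([351.0, 195.0], 0.62)]
wrist {'mtx': array([[300.10271876,   0.        , 317.03137522],
       [  0.        , 300.10271876, 195.90177956],
       [  0.        ,   0.        ,   1.        ]]), 'rvec': array([-2.34464644,  1.73655283,  0.23418983]), 'tvec': array([-0.72511518, -0.03500273,  0.37842631])}
wrist vise []
wrist fixed_face []
wrist jaw_back []
wrist jaw_plate []
wrist cam_pivot []
wrist lever_ball []
wrist block []
wrist tape_roll []
wrist spare_block []
wrist glue_needle []
1.65
```

```bash
cat > h.py <<'E'
import cv2,numpy as np
from cell import robot
def P(c):
    i=robot.camera_info(c);R=cv2.Rodrigues(np.array(i['rvec']))[0];return i['mtx']@np.c_[R,i['tvec']]
def tri(us,ub,a='scene',b='side'):
    X=cv2.triangulatePoints(P(a),P(b),np.array(us,float).reshape(2,1),np.array(ub,float).reshape(2,1));return (X[:3]/X[3]).ravel()
def onz(c,uv,z):
    p=P(c);A=p[:,:2];M=np.c_[p[:,0],p[:,1],p[:,2]*z+p[:,3]];x=np.linalg.solve(M,[*uv,1]);return x[:2]/x[2]
def proj(c,X):
    x=P(c)@np.r_[X,1];return x[:2]/x[2]
E
python3 - <<'E'
from h import *
S={'vise':(309,237,302,208,0),'ff':(297,242,281,188,.05),'jb':(308,206,321,201,.058),'jp':(309,226,313,215,0),'piv':(322,198,327,208,.066),'ball':(328,179,353,220,.066),'block':(304,240,290,198,.02),'tape':(378,212,312,276,0),'spare':(258,222,334,182,0),'gn':(272,204,351,195,0)}
for k,v in S.items(): print(k,tri(v[:2],v[2:4]).round(4),onz('scene',v[:2],v[4]).round(4),onz('side',v[2:4],v[4]).round(4))
a=cv2.imread('pics/scene0.png')[110:310,200:460];b=cv2.imread('pics/side0.png')[110:310,190:450]
cv2.imwrite('pics/c0.png',cv2.resize(np.vstack([a,b])[:,:],None,fx=1.5,fy=1.5) if 0 else np.hstack([cv2.resize(a,(400,308),interpolation=2),cv2.resize(b,(400,308),interpolation=2)]))
E
```

```text
vise [ 0.6124 -0.0137  0.0037] [ 0.6152 -0.0085] [ 0.6131 -0.0252]
ff [ 0.6737 -0.0266  0.0476] [ 0.6738 -0.0279] [ 0.6723 -0.0216]
jb [ 0.5521 -0.0217  0.0542] [ 0.5532 -0.0231] [ 0.5506 -0.0148]
jp [ 0.5753 -0.0164 -0.0021] [ 0.5769 -0.0162] [ 0.5742 -0.0144]
piv [0.5222 0.0101 0.0654] [0.5235 0.0109] [0.5218 0.0096]
ball [0.4481 0.0166 0.0658] [0.4461 0.0148] [0.4486 0.0196]
block [ 0.6457 -0.0173  0.027 ] [ 0.6424 -0.0166] [ 0.6497 -0.0266]
tape [0.4843 0.1685 0.0005] [0.4876 0.1721] [0.483  0.1634]
spare [ 0.5863 -0.1645 -0.003 ] [ 0.5898 -0.1622] [ 0.5846 -0.163 ]
gn [ 0.5178 -0.1379 -0.001 ] [ 0.5155 -0.1406] [ 0.5179 -0.1324]
```

View pics/c0.png

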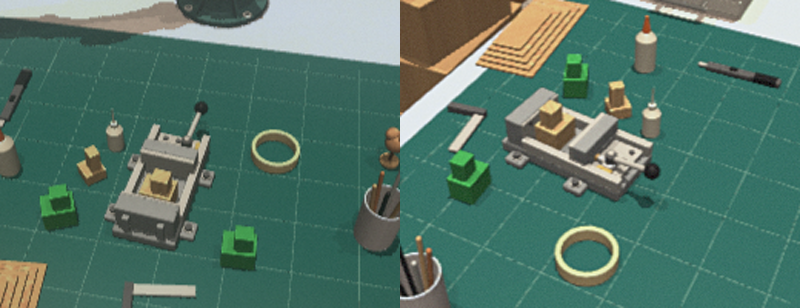

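View pics/scene0.png

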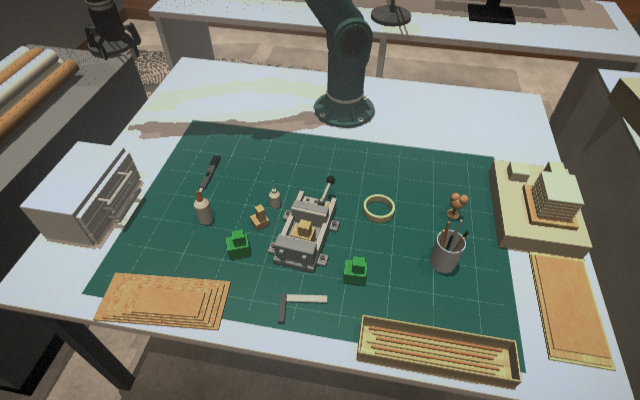

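Pictures: the scene shows the vise mid-bench (ball at about 330,180, block 304,240); side view has the lever pointing back. Moving over for a close wrist look.

drive_tool --pt "0.0235 -0.0276 0 0 -1" --pt "0.0235 -0.0276 0 0 -1" --pt "0.0235 -0.0276 0 0 -1" --pt "0.0235 -0.0276 0 0 -1" --pt "0.0235 -0.0276 0 0 -1"

```text
time_s: 2.07
tcp_pos: [0.2829, -0.5264, 0.2314]
eef_rot: [3.141, -0.0, 0.293]
force: [0.9, 0.9, -0.1]
finger_gap: 0.3
```

drive_tool --pt "0.0235 -0.0276 0 0 -1" --pt "0.0235 -0.0276 0 0 -1" --pt "0.0235 -0.0276 0 0 -1" --pt "0.0235 -0.0276 0 0 -1" --pt "0.0235 -0.0276 0 0 -1"

```text
time_s: 2.48
tcp_pos: [0.3555, -0.3602, 0.2316]
eef_rot: [3.141, -0.0, 0.294]
force: [0.9, 0.8, -0.5]
finger_gap: -0.001
```

drive_tool --pt "0.0235 -0.0276 0 0 -1" --pt "0.0235 -0.0276 0 0 -1" --pt "0.0235 -0.0276 0 0 -1" --pt "0.0235 -0.0276 0 0 -1" --pt "0.0235 -0.0276 0 0 -1"

```text
time_s: 2.9
tcp_pos: [0.428, -0.194, 0.2317]
eef_rot: [3.141, -0.001, 0.294]
force: [0.7, 0.2, 0.7]
finger_gap: -0.004
```

drive_tool --pt "0.0235 -0.0276 0 0 -1" --pt "0.0235 -0.0276 0 0 -1" --pt "0.0235 -0.0276 0 0 -1" --pt "0.0235 -0.0276 0 0 -1" --pt "0.0235 -0.0276 0 0 -1"

```text
time_s: 3.32
tcp_pos: [0.5006, -0.0278, 0.2317]
eef_rot: [3.141, -0.001, 0.294]
force: [1.2, -0.9, -0.3]
finger_gap: 0.0
```

drive_tool --pt "0 0 0 0.075 -1" --pt "0 0 0 0.075 -1" --pt "0 0 0 0.075 -1" --pt "0 0 0 0.075 -1" --pt "0 0 0 0.075 -1"

```text
time_s: 3.73
tcp_pos: [0.5001, -0.0293, 0.2315]
eef_rot: [-3.142, -0.0, -0.085]
force: [-0.6, -0.2, 0.6]
finger_gap: 0.006
```

Run:
```python
from h import *
im=robot.camera('wrist');cv2.imwrite('pics/w1.png',im[:,:,::-1])
i=robot.camera_info('wrist');R=cv2.Rodrigues(i['rvec'])[0];print('cam',(-R.T@i['tvec']).round(3),R.round(2).tolist())
for t,z in [('vise',0),('fixed_face',.05),('jaw_back',.058),('jaw_plate',0),('cam_pivot',.066),('lever_ball',.066),('block',.02)]:
    print(t,[(np.round(d['uv'],1).tolist(),round(d['conf'],2),onz('wrist',d['uv'],z).round(4).tolist()) for d in robot.mark_of('wrist',t)[:2]])
```

```text
cam [ 0.568 -0.035  0.374] [[-0.08, -1.0, -0.0], [-0.96, 0.08, 0.26], [-0.26, 0.02, -0.96]]
vise [([302.1, 80.8], 0.8, [0.606, -0.0201]), ([301.3, 99.7], 0.59, [0.5851, -0.0172])]
fixed_face []
jaw_back [([296.2, 131.8], 0.92, [0.5512, -0.0117]), ([302.7, 101.0], 0.52, [0.5809, -0.0211])]
jaw_plate [([300.6, 96.3], 0.64, [0.5888, -0.0166]), ([273.6, 230.3], 0.5, [0.4224, 0.0349])]
cam_pivot []
lever_ball [([273.1, 231.8], 0.76, [0.4462, 0.0234])]
block [([297.0, 43.4], 0.95, [0.6416, -0.0189]), ([583.7, 206.3], 0.31, [0.4317, -0.354])]
```

View pics/w1.png

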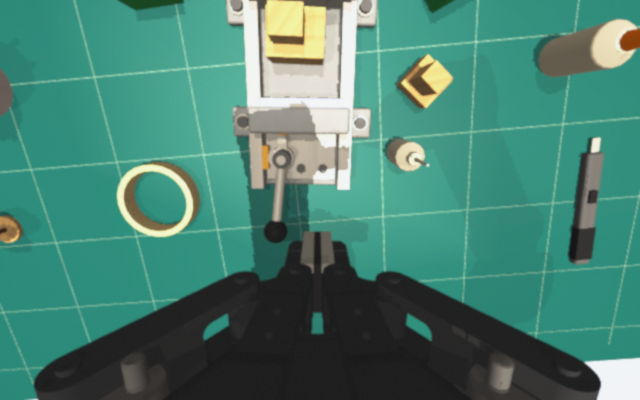

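Run:
```python
from h import *
for n,uv,z in [('ball',(275.5,231),.066),('hub',(282,157),.061),('Lrail end',(251,188),.042),('Lrail far',(246,5),.042),('Rrail end',(351,188),.042),('Rrail far',(357,5),.042),('jawbackTopL',(249,133),.072),('jawbackTopR',(349,133),.072),('jawfrontTopL',(249,108),.072),('jawfrontTopR',(350,108),.072)]:
    print(n,onz('wrist',uv,z).round(4))
```

```text
ball [0.447  0.0206]
hub [0.5268 0.0052]
Lrail end [0.4919 0.0467]
Lrail far [0.6749 0.0265]
Rrail end [ 0.483  -0.0668]
Rrail far [ 0.6664 -0.0816]
jawbackTopL [0.5543 0.0337]
jawbackTopR [ 0.5466 -0.0647]
jawfrontTopL [0.5778 0.0304]
jawfrontTopR [ 0.5702 -0.0668]
```

drive_tool --pt "-0.0116 0.0016 0.0363 0 -1" --pt "-0.0116 0.0016 0.0363 0 -1" --pt "-0.0116 0.0016 0.0363 0 -1" --pt "-0.0116 0.0016 0.0363 0 -1" --pt "-0.0116 0.0016 0.0363 0 -1"

```text
time_s: 4.55
tcp_pos: [0.4417, -0.0328, 0.0489]
eef_rot: [-3.141, -0.002, -0.081]
force: [1.1, 0.9, -1.2]
finger_gap: 0.001
```

```bash
cat >> h.py <<'E'
Y=-0.087
A=np.array([[np.cos(Y),np.sin(Y)],[-np.sin(Y),np.cos(Y)]])
def uv(piv=(.525,.0055)):
    o=robot.get_obs();return o['time_s'],A@(o['tcp_pos'][:2]-np.array(piv)),o['tcp_pos'][2],o['eef_rot'],A@o['force'][:2]
E
python3 - <<'E'
from h import *
print(uv())
ph=np.linspace(-.3,1.57,17);F=.0825*np.c_[-np.cos(ph),np.sin(ph)];print(np.c_[ph,F].round(4));print((np.diff(F,axis=0)*[1,-1]).round(4).tolist())
im=robot.camera('wrist');cv2.imwrite('pics/w2.png',im[:,:,::-1])
E
```

```text
(4.55, array([-0.0797039 , -0.04538286]), np.float64(0.048916214197435595), array([-3.14103700e+00, -2.25341678e-03, -8.07796890e-02]), array([1.00901746, 0.9618356 ]))
[[-3.0000e-01 -7.8800e-02 -2.4400e-02]
 [-1.8310e-01 -8.1100e-02 -1.5000e-02]
 [-6.6200e-02 -8.2300e-02 -5.5000e-03]
 [ 5.0600e-02 -8.2400e-02  4.2000e-03]
 [ 1.6750e-01 -8.1300e-02  1.3800e-02]
 [ 2.8440e-01 -7.9200e-02  2.3100e-02]
 [ 4.0130e-01 -7.5900e-02  3.2200e-02]
 [ 5.1810e-01 -7.1700e-02  4.0900e-02]
 [ 6.3500e-01 -6.6400e-02  4.8900e-02]
 [ 7.5190e-01 -6.0300e-02  5.6300e-02]
 [ 8.6880e-01 -5.3300e-02  6.3000e-02]
 [ 9.8560e-01 -4.5600e-02  6.8800e-02]
 [ 1.1025e+00 -3.7200e-02  7.3600e-02]
 [ 1.2194e+00 -2.8400e-02  7.7500e-02]
 [ 1.3362e+00 -1.9200e-02  8.0200e-02]
 [ 1.4531e+00 -9.7000e-03  8.1900e-02]
 [ 1.5700e+00 -1.0000e-04  8.2500e-02]]
[[-0.0023, -0.0094], [-0.0012, -0.0096], [-0.0001, -0.0096], [0.001, -0.0096], [0.0022, -0.0094], [0.0032, -0.0091], [0.0043, -0.0086], [0.0053, -0.0081], [0.0062, -0.0074], [0.007, -0.0066], [0.0077, -0.0058], [0.0083, -0.0048], [0.0088, -0.0038], [0.0092, -0.0028], [0.0095, -0.0017], [0.0096, -0.0006]]
```

View pics/w2.png

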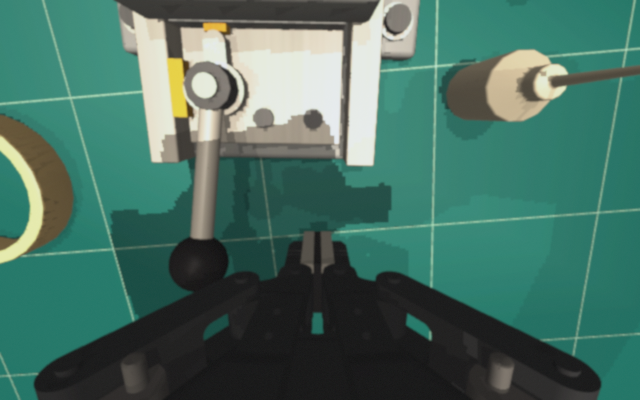

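drive_tool --pt "0.001 -0.021 0 0 -1" --pt "-0.0023 -0.0094 0 0 -1" --pt "-0.0012 -0.0096 0 0 -1" --pt "0 -0.0096 0 0 -1" --pt "0.001 -0.0096 0 0 -1"

```text
time_s: 5.02
tcp_pos: [0.4468, 0.0262, 0.0512]
eef_rot: [3.142, -0.004, -0.083]
force: [0.5, -4.2, -0.4]
finger_gap: -0.004
```

drive_tool --pt "0.0022 -0.0094 0 0 -1" --pt "0.0032 -0.0091 0 0 -1" --pt "0.0043 -0.0086 0 0 -1" --pt "0.0053 -0.0081 0 0 -1" --pt "0.0062 -0.0074 0 0 -1"

```text
time_s: 5.43
tcp_pos: [0.4695, 0.0683, 0.05]
eef_rot: [-3.141, 0.001, -0.08]
force: [-0.5, -1.7, 0.6]
finger_gap: -0.001
```

Run:
```python
from h import *
print(uv())
im=robot.camera('wrist');cv2.imwrite('pics/w3.png',im[:,:,::-1])
print(robot.mark_of('wrist','lever_ball'),robot.mark_of('wrist','jaw_back'))
```

```text
(5.4333, array([-0.06074308,  0.05772395]), np.float64(0.04995596166509121), array([-3.14141271e+00,  6.16619634e-04, -8.01696125e-02]), array([-0.3964379 , -1.74699315]))
[] [{'uv': [499.1, 64.2], 'conf': 0.95}]
```

View pics/w3.png

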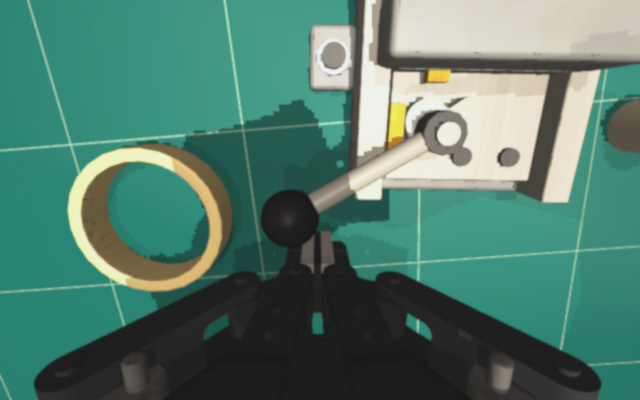

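drive_tool --pt "0.007 -0.006 0 0 -1" --pt "0.0077 -0.005 0 0 -1" --pt "0.0083 -0.0035 0 0 -1" --pt "0.0088 -0.002 0 0 -1" --pt "0.009 -0.0005 0 0 -1"

```text
time_s: 6.0
tcp_pos: [0.5124, 0.0817, 0.0497]
eef_rot: [-3.141, 0.0, -0.08]
force: [-0.7, 1.0, 0.6]
finger_gap: -0.0
```

drive_tool --pt "0.005 0 0 0 -1" --pt "0.005 0 0 0 -1" --pt "0.003 0 0 0 -1" --pt "0.002 0 0 0 -1" --pt "0 0 0 0 -1"

```text
time_s: 6.42
tcp_pos: [0.5271, 0.0793, 0.0499]
eef_rot: [-3.142, -0.001, -0.082]
force: [-1.2, -0.6, 0.9]
finger_gap: -0.002
```

Run:
```python
from h import *
print(uv())
im=robot.camera('wrist');cv2.imwrite('pics/w4.png',im[:,:,::-1])
```

```text
(6.4167, array([-0.0043146 ,  0.07369315]), np.float64(0.04986150163706402), array([-3.14150602e+00, -9.96257253e-04, -8.17066999e-02]), array([-1.13145551, -0.70026531]))
```

View pics/w4.png

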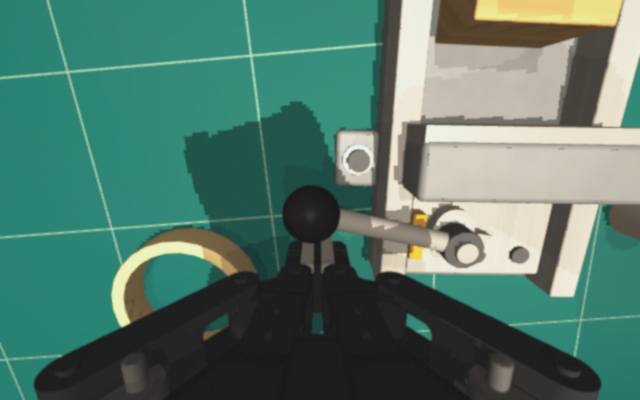

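drive_tool --pt "0.002 0 0 0 -1" --pt "0.002 0 0 0 -1" --pt "0.001 0 0 0 -1" --pt "0.001 0 0 0 -1" --pt "0 0 0 0 -1"

```text
time_s: 6.88
tcp_pos: [0.5319, 0.0786, 0.0497]
eef_rot: [3.141, 0.001, -0.082]
force: [-1.9, -0.1, -0.6]
finger_gap: 0.005
```

drive_tool --pt "0.001 0 0 0 -1" --pt "0.001 0 0 0 -1" --pt "0.001 0 0 0 -1" --pt "0 0 0 0 -1" --pt "0 0 0 0 -1"

```text
time_s: 7.3
tcp_pos: [0.5321, 0.0786, 0.0495]
eef_rot: [3.14, 0.006, -0.081]
force: [-6.2, -0.7, 4.7]
finger_gap: 0.003
```

drive_tool --pt "-0.018 0 0 0 -1" --pt "0 0 -0.03 0 -1" --pt "0 0 -0.03 0 -1" --pt "0 0.037 0 0 -1" --pt "0 0.037 0 0 -1"

```text
time_s: 7.72
tcp_pos: [0.5156, 0.0094, 0.1121]
eef_rot: [-3.138, -0.009, -0.074]
force: [0.3, -1.6, -0.7]
finger_gap: -0.002
```

drive_tool --pt "0 0.036 0 0 -1" --pt "0 0 0 0 -1" --pt "0 0 0.03 0 -1" --pt "0 0 0.031 0 -1" --pt "0 0 0 0 -1"

```text
time_s: 8.13
tcp_pos: [0.5071, -0.0293, 0.0452]
eef_rot: [3.141, 0.005, -0.081]
force: [-0.4, 0.2, -0.4]
finger_gap: 0.003
```

Run:
```python
from h import *
print(uv(), robot.get_obs()['force'])
im=robot.camera('wrist');cv2.imwrite('pics/w5.png',im[:,:,::-1])
```

```text
(8.1333, array([-0.0148338 , -0.03619279]), np.float64(0.04518991633174363), array([ 3.14140602,  0.00504931, -0.08142252]), array([-0.45828255,  0.13939365])) [-0.44443732  0.17868676 -0.38515824]
```

View pics/w5.png

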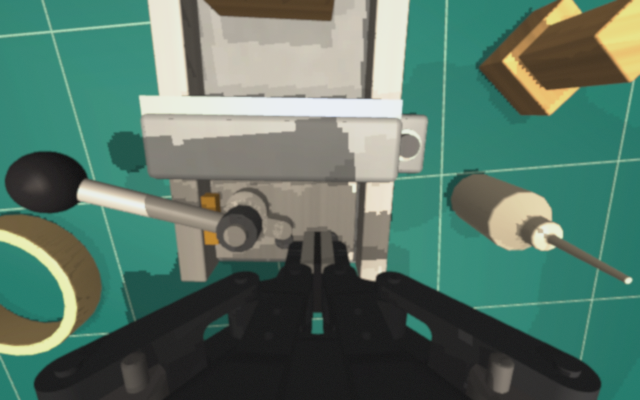

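drive_tool --pt "0.01 0 -0.002 0 -1" --pt "0.01 0 0 0 -1" --pt "0.006 0 0 0 -1" --pt "0.005 0 0 0 -1" --pt "0.005 0 0 0 -1"

```text
time_s: 8.6
tcp_pos: [0.5378, -0.0318, 0.0515]
eef_rot: [3.141, 0.014, -0.081]
force: [-14.3, 2.3, 9.3]
finger_gap: 0.003
```

drive_tool --pt "0.005 0 0 0 -1" --pt "0.005 0 0 0 -1" --pt "0.005 0 0 0 -1" --pt "0.005 0 0 0 -1" --pt "0.005 0 0 0 -1"

```text
time_s: 9.02
tcp_pos: [0.5614, -0.0342, 0.0513]
eef_rot: [3.14, 0.016, -0.081]
force: [-12.1, 0.1, 9.8]
finger_gap: 0.001
```

drive_tool --pt "0.004 0 0 0 -1" --pt "0.004 0 0 0 -1" --pt "0.004 0 0 0 -1" --pt "0.003 0 0 0 -1" --pt "0.002 0 0 0 -1"

```text
time_s: 9.43
tcp_pos: [0.5787, -0.0359, 0.0513]
eef_rot: [3.14, 0.015, -0.082]
force: [-11.8, 0.5, 9.8]
finger_gap: 0.003
```

Run:
```python
from h import *
print(uv(), robot.get_obs()['force'])
im=robot.camera('wrist');cv2.imwrite('pics/w6.png',im[:,:,::-1])
im=robot.camera('scene');cv2.imwrite('pics/s6.png',im[:,:,::-1])
im=robot.camera('side');cv2.imwrite('pics/d6.png',im[:,:,::-1])
a=im[120:270,220:400,::-1]
cv2.imwrite('pics/c6.png',np.hstack([cv2.resize(cv2.imread('pics/w6.png')[:200],None,fx=.6,fy=.6)[:,:384],cv2.resize(a,(144,120))]) if 0 else cv2.resize(cv2.imread('pics/w6.png'),None,fx=1,fy=1))
```

```text
(9.4333, array([ 0.05713788, -0.03655349]), np.float64(0.051262622976989074), array([ 3.14003257,  0.01531949, -0.08161731]), array([-11.76843088,  -0.53865793])) [-11.77072548   0.48594172   9.83968689]
```

View pics/w6.png

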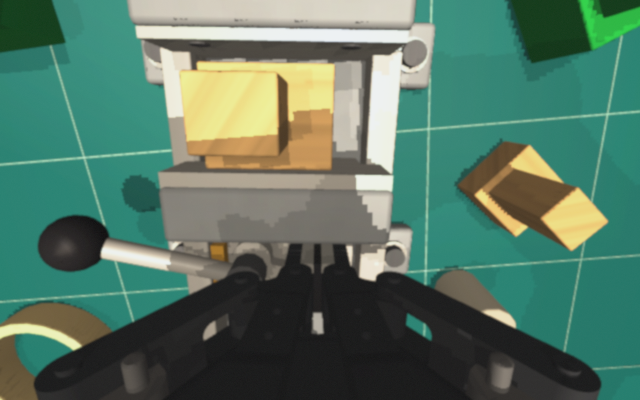

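drive_tool --pt "0.003 0 0 0 -1" --pt "0.003 0 0 0 -1" --pt "0.003 0 0 0 -1" --pt "0.003 0 0 0 -1" --pt "0.002 0 0 0 -1"

```text
time_s: 10.0
tcp_pos: [0.5852, -0.0366, 0.0507]
eef_rot: [3.139, 0.031, -0.082]
force: [-24.8, 0.9, 22.9]
finger_gap: 0.0
```

Run:
```python
from h import *
print(uv(), robot.get_obs()['force'])
im=robot.camera('wrist');cv2.imwrite('pics/w7.png',im[:,:,::-1])
```

```text
(10.0, array([ 0.06362763, -0.03674273]), np.float64(0.05072825681436892), array([ 3.13922263,  0.03087624, -0.08171113]), array([-24.74474109,  -1.20852078])) [-24.75616239   0.94612774  22.93296622]
```

View pics/w7.png

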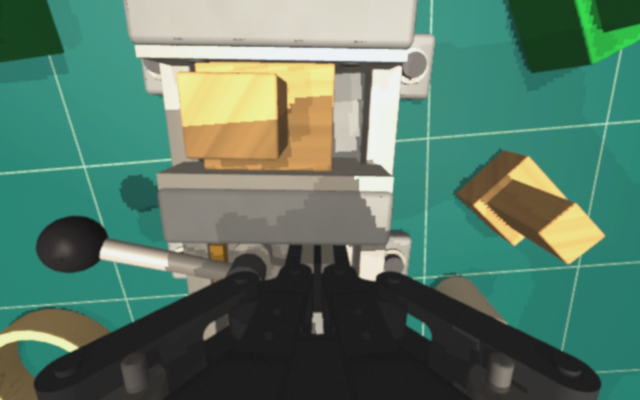

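Run:
```python
from h import *
for n,p,z in [('pod front L',(200,63),.062),('pod front R',(334,64),.062),('pod back R',(332,169),.062),('pod back L',(206,167),.062),('ff 48@.072',(300,48),.072),('ff 57@.072',(300,57),.072),('ff57@.062',(300,57),.062),('ff62@.062',(300,62),.062),('jp172@.07',(300,172),.07),('jp176@.07',(300,176),.07)]:
    print(n,(A@(onz('wrist',p,z)-[.525,.0055])).round(4))
print([ (d['uv'],d['conf'],(A@(onz('wrist',d['uv'],z)-[.525,.0055])).round(4)) for t,z in [('fixed_face',.05),('block',.02),('jaw_plate',0),('jaw_back',.058)] for d in robot.mark_of('wrist',t)[:1]])
im=cv2.imread('pics/w7.png')[30:190,150:410];cv2.imwrite('pics/c7.png',cv2.resize(im,None,fx=3,fy=3,interpolation=2))
```

```text
pod front L [0.1507 0.0104]
pod front R [ 0.1507 -0.0427]
pod back R [ 0.1083 -0.0429]
pod back L [0.1088 0.0122]
ff 48@.072 [ 0.1548 -0.0298]
ff 57@.072 [ 0.1518 -0.0298]
ff57@.062 [ 0.1531 -0.0293]
ff62@.062 [ 0.1513 -0.0292]
jp172@.07 [ 0.1086 -0.0293]
jp176@.07 [ 0.1069 -0.0293]
[([278.1, 64.0], 0.75, array([ 0.1519, -0.0191])), ([564.3, 12.1], 0.9, array([ 0.1806, -0.1603])), ([278.4, 231.7], 0.76, array([ 0.0765, -0.0179]))]
```

View pics/c7.png

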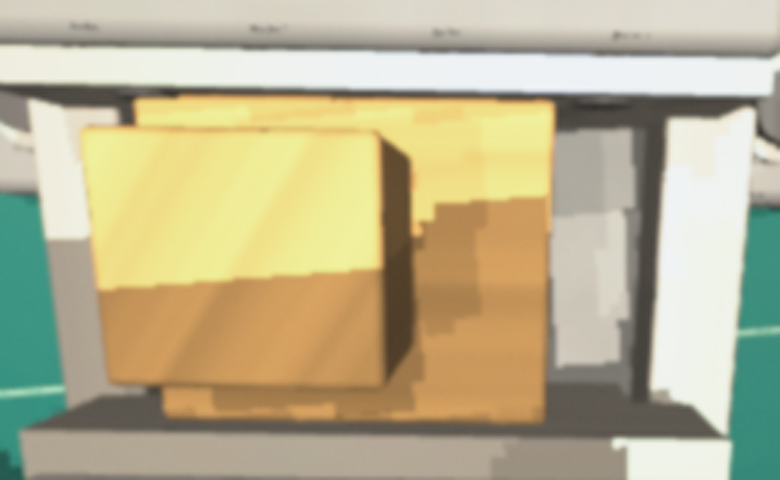

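drive_tool --pt "-0.03 0 0 0 -1" --pt "0 0 -0.035 0 -1" --pt "0 0 -0.035 0 -1" --pt "0.0165 -0.0273 0 0 -1" --pt "0.0165 -0.0273 0 0 -1"

```text
time_s: 10.67
tcp_pos: [0.6105, 0.0154, 0.1253]
eef_rot: [3.141, -0.008, -0.086]
force: [0.6, 0.2, -0.5]
finger_gap: -0.0
```

drive_tool --pt "0.0165 -0.0273 0 0 -1" --pt "0.0165 -0.0273 0 0 -1" --pt "0 0 0 0 -1" --pt "0 0 0 0 -1" --pt "0 0 0 0 -1"

```text
time_s: 11.08
tcp_pos: [0.6453, 0.0687, 0.1217]
eef_rot: [3.141, -0.001, -0.081]
force: [-0.3, -1.0, -0.4]
finger_gap: 0.0
```

Run:
```python
from h import *
print(uv(), robot.get_obs()['force'])
robot.camera('side');robot.camera('scene')
a,b=[robot.mark_of(c,'lever_ball') for c in ('scene','side')];print(a,b)
print(A@(onz('side',b[0]['uv'],.066)-[.525,.0055]), [A@(onz('scene',x['uv'],.066)-[.525,.0055]) for x in a])
print(onz('scene',(352,278),0))
ph=np.linspace(2.25,.3,16);F=.0816*np.c_[-np.cos(ph),np.sin(ph)]+[.0475,0];print(F[0],F[-1]);print((np.diff(F,axis=0)*[1,-1]).round(4).tolist())
```

```text
(11.0833, array([0.11439152, 0.0734649 ]), np.float64(0.1216956082096457), array([ 3.14120208e+00, -1.26256056e-03, -8.09261488e-02]), array([-0.23144507, -1.0305065 ])) [-0.32011073 -1.00649868 -0.35582348]
[{'uv': [337.5, 223.5], 'conf': 0.51}] [{'uv': [284.4, 212.1], 'conf': 0.83}, {'uv': [410.5, 164.6], 'conf': 0.61}]
[0.07614123 0.07006265] [array([0.07529588, 0.06867632])]
[0.72354149 0.12587041]
[0.09875897 0.06349077] [-0.03045546  0.02411445]
[[-0.0087, -0.0061], [-0.0094, -0.0049], [-0.0099, -0.0037], [-0.0103, -0.0024], [-0.0106, -0.001], [-0.0106, 0.0004], [-0.0105, 0.0017], [-0.0101, 0.0031], [-0.0097, 0.0044], [-0.009, 0.0056], [-0.0082, 0.0067], [-0.0073, 0.0077], [-0.0062, 0.0086], [-0.005, 0.0093], [-0.0038, 0.0099]]
```

drive_tool --pt "-0.003 0.003 0.035 0 -1" --pt "-0.003 0.002 0.035 0 -1" --pt "-0.009 0.005 0 0 -1" --pt "-0.0087 -0.0061 0 0 -1" --pt "-0.0094 -0.0049 0 0 -1"

```text
time_s: 11.7
tcp_pos: [0.6121, 0.0713, 0.0518]
eef_rot: [3.141, -0.002, -0.084]
force: [1.8, -1.1, 0.0]
finger_gap: -0.0
```

drive_tool --pt "-0.0099 -0.0037 0 0 -1" --pt "-0.0103 -0.0024 0 0 -1" --pt "-0.0106 -0.001 0 0 -1" --pt "-0.0106 0.0004 0 0 -1" --pt "-0.0105 0.0017 0 0 -1"

```text
time_s: 12.12
tcp_pos: [0.5604, 0.0829, 0.0518]
eef_rot: [-3.141, -0.002, -0.08]
force: [1.4, -0.3, 0.3]
finger_gap: 0.003
```

Run:
```python
from h import *
print(uv(), robot.get_obs()['force'])
im=robot.camera('wrist');cv2.imwrite('pics/w8.png',im[:,:,::-1])
```

```text
(12.1167, array([0.02850745, 0.08019179]), np.float64(0.051774725442089324), array([-3.14058274e+00, -2.13351895e-03, -8.00890279e-02]), array([ 1.46118393, -0.15199358])) [ 1.4424508  -0.27838142  0.31272182]
```

View pics/w8.png

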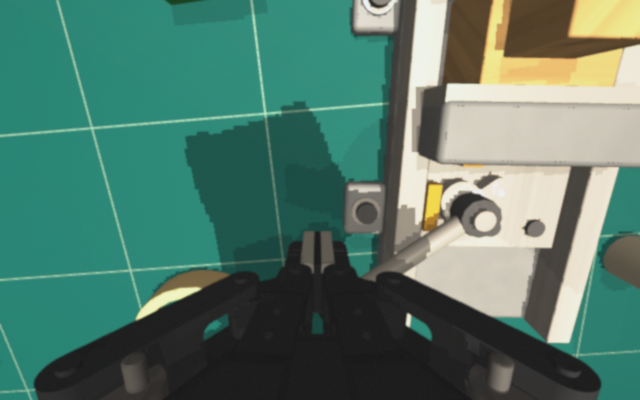

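drive_tool --pt "-0.0101 0.0031 0 0 -1" --pt "-0.0097 0.0044 0 0 -1" --pt "-0.009 0.0056 0 0 -1" --pt "-0.0082 0.0067 0 0 -1" --pt "-0.0073 0.0077 0 0 -1"

```text
time_s: 12.58
tcp_pos: [0.5177, 0.0589, 0.0514]
eef_rot: [-3.139, -0.009, -0.081]
force: [9.3, 4.2, -2.9]
finger_gap: 0.001
```

drive_tool --pt "-0.0062 0.0086 0 0 -1" --pt "-0.005 0.0093 0 0 -1" --pt "-0.0038 0.0099 0 0 -1" --pt "0 0 0 0 -1" --pt "0 0 0 0 -1"

```text
time_s: 13.0
tcp_pos: [0.5012, 0.0354, 0.0516]
eef_rot: [-3.136, -0.009, -0.079]
force: [6.4, 7.9, -0.3]
finger_gap: 0.003
```

Run:
```python
from h import *
print(uv(), robot.get_obs()['force'])
for c in ('scene','side'):
    robot.camera(c)
    for t,z in (('lever_ball',.066),('cam_pivot',.066)): print(c,t,[(round(d['conf'],2),(A@(onz(c,d['uv'],z)-[.525,.0055])).round(4)) for d in robot.mark_of(c,t)[:2]])
```

```text
(13.0, array([-0.02630287,  0.02773613]), np.float64(0.05160552717190686), array([-3.1355867 , -0.00871154, -0.07871166]), array([5.69699308, 8.42046458])) [ 6.40710302  7.89360404 -0.28125264]
scene lever_ball [(0.74, array([ 0.1769, -0.2725])), (0.62, array([-0.0378, -0.0003]))]
scene cam_pivot []
side lever_ball [(0.46, array([-0.0357, -0.0013]))]
side cam_pivot [(0.72, array([ 0.0439, -0.0029]))]
```

drive_tool --pt "0 0.003 0 0 -1" --pt "0 0.003 0 0 -1" --pt "0 0.002 0 0 -1" --pt "0 0 0 0 -1" --pt "0 0 0 0 -1"

```text
time_s: 13.72
tcp_pos: [0.5013, 0.0347, 0.0517]
eef_rot: [-3.129, -0.01, -0.072]
force: [5.6, 21.7, 0.0]
finger_gap: 0.0
```

drive_tool --pt "0 0.002 0 0 -1" --pt "0 0.002 0 0 -1" --pt "0 0.001 0 0 -1" --pt "0 0 0 0 -1" --pt "0 0 0 0 -1"

```text
time_s: 14.13
tcp_pos: [0.5013, 0.0343, 0.0518]
eef_rot: [-3.124, -0.01, -0.068]
force: [5.1, 31.0, -0.2]
finger_gap: -0.002
```

drive_tool --pt "0 -0.02 0 0 -1" --pt "0 -0.02 0 0 -1" --pt "0 0 -0.04 0 -1" --pt "0 0 -0.04 0 -1" --pt "0 0 -0.04 0 -1"

```text
time_s: 14.55
tcp_pos: [0.4955, 0.0583, 0.1702]
eef_rot: [3.14, 0.008, -0.08]
force: [1.6, 0.5, -0.1]
finger_gap: -0.003
```

drive_tool --pt "0 0.025 -0.02 0 -1" --pt "0 0.025 0 0 -1" --pt "0 0 0 0 -1" --pt "0 0 0 0 -1" --pt "0 0 0 0 -1"

```text
time_s: 14.97
tcp_pos: [0.4931, 0.0086, 0.1899]
eef_rot: [3.141, 0.004, -0.082]
force: [0.3, 1.0, -1.1]
finger_gap: -0.0
```

Run:
```python
from h import *
print(uv(), robot.get_obs()['force'])
im=robot.camera('wrist');cv2.imwrite('pics/w9.png',im[:,:,::-1])
```

```text
(14.9667, array([-0.03205612,  0.00030589]), np.float64(0.18994379269670522), array([ 3.14146074,  0.00372358, -0.08198285]), array([0.24414722, 0.97888793])) [ 0.32827969  0.95397164 -1.12243051]
```

View pics/w9.png

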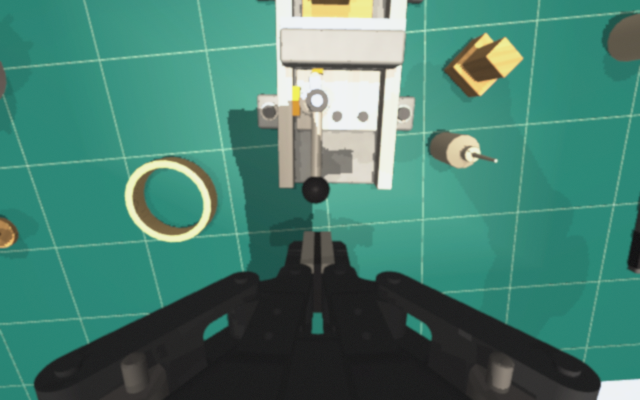

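Run:
```python
from h import *
for n,p,z in (('hub',(317,100),.061),('ball',(315.5,189),.066),('jawback top',(340,66),.072)): print(n,(A@(onz('wrist',p,z)-[.525,.0055])).round(4))
for c in('scene','side'):
    robot.camera(c)
    for t,z in (('block',.02),('fixed_face',.05),('jaw_plate',0),('jaw_back',.058)): print(c,t,[(round(d['conf'],2),(A@(onz(c,d['uv'],z)-[.525,.0055])).round(4).tolist()) for d in robot.mark_of(c,t)[:3]])
print(robot.hand_in())
```

```text
hub [0.0469 0.0018]
ball [-0.0309  0.0025]
jawback top [ 0.0727 -0.0165]
scene block [(0.96, [0.1944, 0.1507]), (0.74, [0.092, -0.1445]), (0.71, [0.2033, -0.1576])]
scene fixed_face [(0.56, [0.1548, -0.0203])]
scene jaw_plate [(0.77, [0.108, -0.0195]), (0.62, [0.1253, -0.0282])]
scene jaw_back [(0.64, [0.071, -0.0206])]
side block [(0.73, [0.1576, -0.1348]), (0.66, [0.1346, -0.0189]), (0.59, [0.1522, 0.1562])]
side fixed_face [(0.85, [0.1439, -0.0155]), (0.68, [0.0645, 0.0321]), (0.32, [-0.0734, 0.1934])]
side jaw_plate [(0.41, [0.0991, -0.0181]), (0.24, [0.0881, -0.073])]
side jaw_back [(0.67, [0.0766, -0.0258])]
the job is handed in; nothing more can be done
None
```

The block is clamped in the vise and the job is handed in, at about 15 s of the 64 s allowed. No verdict came back. I swung the lever out to its stop, pushed the jaw about 48 mm forward until the block sat square against the fixed jaw, then swung the lever back to its closed stop.

**What the checks showed**
- **Opening:** the fingers stopped moving at the open stop while the force rose to about 6 N. That is well below the 12 N it takes to slide the jaw.
- **Jaw push:** force rose from 12 N to 25 N at contact. The picture showed the block square, with gaps of about 1 mm at each end.
- **Closing:** at the closed stop the fingers moved less than 1 mm while the force rose to 31 N. In the last picture the lever points straight back (within about 0.01 rad), and the ball is 78 mm behind the hub, as it should be.
- **Other things:** nothing I could see had shifted, and the arm was clear of everything at hand-in.

**What was not confirmed**
- **Squeeze force:** I did not measure it. I am inferring it from the rising force as the lever closed and from the lever being at its stop.
- **Final block gaps:** there was no clean close-up after closing. The scene camera did not mark the clamped block at all. The last network positions disagreed with each other by up to about 1 cm: fixed face at 0.155 m (scene) against 0.144 m (side), and jaw plate at 0.108 m against 0.099 m. I relied on the wrist-camera view and the forces instead.

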